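# Clamp a sample cell with the ratchet lever

### The arm

A 7-joint arm with a two-finger parallel gripper is mounted at the origin on the work surface. World frame = base frame: x ahead of the robot, y to its left, z up, the work surface at z = 0. Lengths are in m, angles in rad, forces in N, time in s.
With the tool pointing down it reaches from about 0.425 to 0.875 m from the base axis. Payload 4.7 kg.
Tool frame: the origin (TCP) lies midway between the tips of the shut fingers; the grasp point (between the pads) lies 19 mm behind it; z points along the fingers, x is the direction in which the jaws open and shut, and the axes are right-handed (so a half turn about z gives the same grasp; the last joint's range is limited). The gripper opens to 87 mm and grips with 3 to 60 N. Pads are 19 mm wide; open, the fingers measure 117 mm over their backs; the gripper's body (75 mm by 190 mm) begins 51 mm behind the grasp point.
Start: joints at [0.014, 0.321, -0.07, 1.45, 0.023, 1.371, -0.057], TCP at [0.65, -0, 0.223] pointing down, gripper open.
Joint ranges: [-2.86, 2.86], [-0.3, 2.09], [-1.38, 1.24], [0.06, 2.45], [-1.56, 4.7], [0.09, 2.05], [-2.69, 2.69]. Speed limits (rad/s): [2.57, 2.57, 3.14, 3.14, 3.14, 3.14, 3.14].

### API

Orientations are given as a rotation vector (axis times angle).
In Python, from bench import get_state, eyes, ticket gives the robot as it stands.
- The arm moves only by the tool carry_out, never from a script. Its argument "motion" is a list of rows, each a list of 2 entries, a list of its own where there are three numbers: the shift along the world's x, y, z in m, then the turn about the world's z in rad. A call has 1 to 20 rows; each row is the pose to reach, as a shift and turn from the pose commanded when the call began; what a row does not reach only later rows make up. A row lasts 1/10 s, in which the tool goes at most 50 mm and 8.59 degrees, less where a joint would pass 70% of its speed; a pose out of reach is approached as far as the arm can. A call with a gripper value outside its range is refused whole. "grip" is the gripper command: -1 is fully open, 1 is shut, values between are in proportion, set as the call begins (left out, the last holds). The fingers move at their own pace and stop on an object; "squeeze" is the grip in N (left out, the last holds). Time passes only in rows, so rows that repeat a pose let the fingers close. It gives the time, the measured TCP pose, the force and the opening at its end, in the units of the state.
- get_state(): the state, without advancing time (a new reading comes with each control period).
- eyes.get_image(name): name is "scene" or "side" or "wrist"; returns a dict with "pixels" (420x560x3 uint8, blue, green, red), "mtx" (3x3 intrinsics, pixels), "extrinsics" (4x4, takes a point from camera to world coordinates). Camera axes: x right, y down, z forward; pixel columns grow to the right and rows downward; lengths in m; the calibration is good to about 2 mm. A picture is of the moment at which its call begins. There is no depth.
- ticket.close_job(): hands the job in, once; it reports no verdict.
The state is a dict: "time": time; "joint_positions": joint angles; "qd": joint speeds; "joint_torque": joint torques, N m; "position": TCP position; "tool_rot": TCP orientation; "ft_force": force on the tool from outside, world axes, zero at the start; "torque": the same for the moment, N m; "grip_width": opening from 0.0 (shut) to 1.0 (fully open).
Only numpy, scipy, OpenCV 4.12 (cv2) and the standard library are available. Lean on these libraries where they do the work, as an engineer would, in place of code of your own. Each camera call takes 0.05 s, during which the arm holds its last target. There are 200 camera calls.

### The job

Stand the aluminium sample cell with the blue cap upright in the cradle of the bench clamp, between the yellow jaw and the black sprung head, and let go of it. Then take hold of the red lever handle and pump it in full strokes, so that the ratchet closes the jaw one tooth a stroke, until the cell is held tight: the head first gives way a little and then stiffens, so go by feel, stop as soon as a stroke ends against a firm load of about 4 to 5 N at the handle, and do not crush the cell by pumping on. Finish with the lever swung back to its rest, do not push the jaw or the head by hand, and leave the other things on the bench alone.

Things in the scene. Friction and masses are not known exactly. Their poses are not given: they have to be found in the camera images.
- clamp: Fixed bench clamp; grey base 150 mm wide, y = -200 to 220 mm, 16 mm thick, origin on the bench on the centre line; z up, y along the slide (the jaw closes to +y), x across. Cradle floor: steel strip at z = 22 mm, 58 mm wide between two aluminium guide rails (y = 0 to 150 mm, tops at z = 34 mm). All is below z = 90 mm except the lever handle (110 mm).
- cradle (a point): Point on the cradle floor, on the centre line of the clamp (x = 0), 22 mm above the bench. The cell stands on this centre line anywhere between the jaw and the head; there are 8 to 48 mm to spare along y and 4 mm on either side across.
- jaw_face (a point): Centre of the front of the yellow jaw (50 mm wide across, from 23 to 66 mm above the bench), which looks to the clamp's +y. A full lever stroke moves it 7 mm towards +y and a catch holds it there; it cannot come back.
- jaw: The yellow jaw with its toothed steel bar (teeth 7 mm apart); origin on the bench below jaw_face, axes as the clamp's. Load at the handle with the lever held still at the end of a stroke: under 1.5 N while jaw and cell run free or the head gives way, then 2.5 to 4 N more with each stroke. Under 3 N is too loose; another stroke after one that ended with 7 N is too much.
- head_face (a point): Centre of the front of the black sprung head (50 mm wide across, from 23 to 66 mm above the bench), which looks to the clamp's -y. Pushed with about 2 N it gives way by an unknown 0 to 12 mm; after that a spring of 2 N/mm builds up the clamping force, about 14 N a tooth.
- head: The black sprung head; origin on the bench straight below head_face, axes as the clamp's.
- lever_pivot (a point): Point on the upright axis on which the lever turns, at the top of the lever arm, 63 mm above the bench.
- handle (a point): Centre of the red lever handle, an upright cylinder 22 mm in diameter, 63 to 110 mm above the bench (this point: 89 mm), 125 mm from the lever's axis; free all round above the lever arm (top at 63 mm). A stroke that ends at about 0.29 rad with 4 N or more has clamped the cell. Best felt as the moment about the pivot / 125 mm: a grip's own twist or side load falsifies it by 1 to 2 N.
- lever (a joint): Lever angle: 0 at the rest stop, 0.34 rad at the far stop; stays where left. It grows as the handle moves to the clamp's +y (clockwise from above); at 0.17 the arm lies straight across, the handle to the clamp's -x. The catch drops in at 0.26; back below 0.04 the pawl takes the next tooth. Under load grip and arm give way, so a stroke can fall short and the jaw then slips back.
- cell: Sample cell, 400 g: an aluminium cylinder 50 mm in diameter and 60 mm high with two dark bands, and on it a blue cap 44 mm in diameter from 60 to 82 mm. Origin at the centre of its underside, z up. Lift it by the cap.
- beaker: Empty glass beaker, 68 mm in diameter, 85 mm high, origin at the centre of its underside; not needed.
- root: A brown root, 140 mm long and about 54 mm thick, lying on the bench; origin under its middle; not needed.
- tube_rack: Wooden rack 200 x 75 x 80 mm with four corked test tubes up to 130 mm high, origin at the centre of its underside; not needed.
Things that resemble listed ones, but are neither listed nor needed, are in the scene too. What is shaped like the cell but orange or purple is not meant.

How it is judged:
On the way, in this order (a step that is already met when the one before it is completed fails the run):
1. the cell stands upright in the cradle between jaw and head, let go (x of cell in the frame of clamp between -0.007 and 0.007 m and z of cell in the frame of clamp between 0.018 and 0.026 m and y of cell in the frame of jaw above 0.022 m and y of cell in the frame of head below -0.022 m and angle between cell's own z axis and vertical below 0.1 rad and contact force between the fingers and cell below 0.3 N), for 0.2 s.
2. the cell is pressed against the head with more than 5 N (contact force between head and cell above 5 N), for 0.2 s.
At the end, for the whole second after the job is handed in: The cell stands upright (within 0.1 rad) in the cradle, within 7 mm of the clamp's centre line, at rest and clamped between jaw and head with 5 to 34 N; the lever is back within 0.08 rad of its rest stop (contact force between head and cell between 5 and 34 N and contact force between jaw and cell below 34 N and x of cell in the frame of clamp between -0.007 and 0.007 m and z of cell in the frame of clamp below 0.027 m and angle between cell's own z axis and vertical below 0.1 rad and linear speed of cell below 0.01 m/s and value of joint lever below 0.08 rad); the robot touches nothing.
It fails at once if the cell is squeezed with more than 42 N (contact force between any of jaw, head and cell above 42 N).
It fails at once if the jaw or the head is pushed by the robot (contact force between any of the fingers, the arm and jaw above 2 N or contact force between any of the fingers, the arm and head above 2 N).
It fails at once if the beaker, the root or the tube rack is moved by more than 30 mm (distance of any of beaker, root, tube_rack from where it was at the start of the episode above 0.03 m).
It also fails if it takes over 72 s, if anything falls off the work surface, if the arm or the gripper's body presses on something with over 40 N, if the wrist force passes 120 N, or if a joint passes its speed limit or range.

## Working session

There is one attempt and no reset: what is moved stays moved. The work goes in short steps, Python scripts to look and compute and a tool call to move; the robot and the scene stay as the last step left them, time stands still between calls to the robot, and variables do not carry over. Pictures are saved under pics/ and viewed, about 8 in all and at most 12, crops included, and the job is handed in when it is done.

Besides the shell and the picture viewer there is one more tool, called in YAML: its name, and indented under it one key for each argument. carry_out: Moves the arm, as the interface text tells. Its arguments: {"type":"object","properties":{"motion":{"type":"array","items":{"type":"array"}},"grip":{"type":"number"},"squeeze":{"type":"number"}},"required":["motion"]}

```bash
mkdir -p pics; ls; cat > h.py <<'E'
import numpy as np, cv2
from bench import get_state, eyes, ticket
def grab(n,f):
    im=eyes.get_image(n); np.savez(f'pics/{f}.npz',**{k:np.array(v) for k,v in im.items()}); cv2.imwrite(f'pics/{f}.png',np.array(im['pixels'])); return im
def load(f): return dict(np.load(f'pics/{f}.npz'))
def ray(im,uv):
    T=im['extrinsics']; d=T[:3,:3]@np.linalg.inv(im['mtx'])@np.array([uv[0],uv[1],1.]); return T[:3,3],d/np.linalg.norm(d)
def atz(im,uv,z):
    o,d=ray(im,uv); return o+d*(z-o[2])/d[2]
def proj(im,p):
    T=np.linalg.inv(im['extrinsics']); c=im['mtx']@(T[:3,:3]@np.array(p)+T[:3,3]); return c[:2]/c[2]
E
python3 - <<'E'
from h import *
for n in ['scene','side','wrist']:
    im=grab(n,n+'0'); print(n,im['extrinsics'].round(3).tolist(),im['mtx'].round(1).tolist())
s=get_state(); print(s)
a=[cv2.imread(f'pics/{n}0.png') for n in ['scene','side']]
E
```

```text
pics
scene [[0.242, 0.823, -0.514, 1.288], [0.97, -0.2, 0.137, -0.261], [0.01, -0.532, -0.847, 1.279], [0.0, 0.0, 0.0, 1.0]] [[507.1, 0.0, 273.0], [0.0, 507.1, 219.3], [0.0, 0.0, 1.0]]
side [[0.868, -0.295, 0.399, 0.006], [-0.496, -0.539, 0.681, -0.95], [0.014, -0.789, -0.614, 0.889], [0.0, 0.0, 0.0, 1.0]] [[437.2, 0.0, 277.9], [0.0, 437.2, 208.9], [0.0, 0.0, 1.0]]
wrist [[1.0, 0.002, -0.001, 0.65], [0.001, -0.955, -0.297, 0.082], [-0.001, 0.297, -0.955, 0.383], [0.0, 0.0, 0.0, 1.0]] [[334.4, 0.0, 281.8], [0.0, 334.4, 210.5], [0.0, 0.0, 1.0]]
{'time': 0.15, 'joint_positions': array([ 0.0141017 ,  0.32163126, -0.07008461,  1.45143602,  0.02261161,
        1.37080239, -0.05689592]), 'qd': array([-5.37248720e-04, -2.62631921e-03,  8.59075004e-05, -3.66972742e-03,
       -1.52894012e-04,  1.28564645e-03, -1.53845844e-03]), 'joint_torque': array([ 2.16972071e-04, -4.91794288e+01, -4.04079035e-01, -3.12878716e+01,
       -6.39387709e-02,  4.04033612e-02,  9.90178205e-05]), 'position': array([ 6.49561385e-01, -5.24569741e-05,  2.21706005e-01]), 'tool_rot': array([ 3.14149136e+00,  4.68925544e-05, -2.33603331e-03]), 'ft_force': array([-0.50656767, -0.16423363,  0.89512453]), 'torque': array([-0.00431009, -0.01393518,  0.04440095]), 'grip_width': 1.000611437306981}
```

View pics/scene0.png

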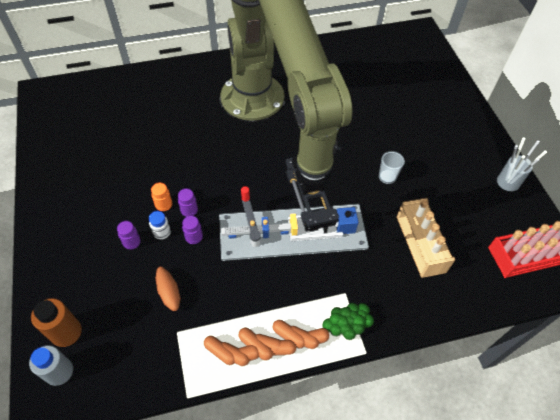

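View pics/side0.png

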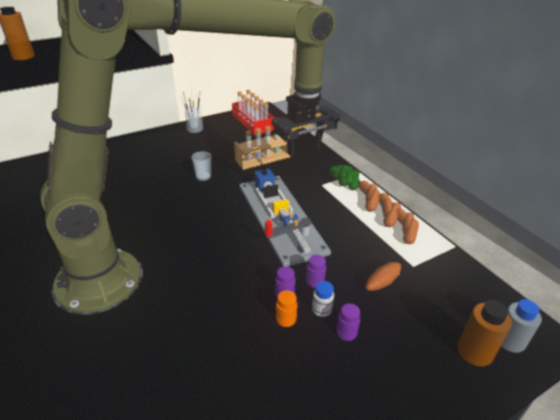

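Scene image: the cell with the blue cap is at about (160,225), with orange and purple look-alikes around it. The clamp base spans (220–367, 207–257), with the red handle at (246,192), the yellow jaw at (295,222) and the head at about (320,218). In the side image the cell is at about (323,297). I'll take enlarged crops next.

```bash
python3 - <<'E'
from h import *
def crop(f,x0,y0,x1,y1,s): 
    return cv2.resize(cv2.imread(f'pics/{f}.png')[y0:y1,x0:x1],None,fx=s,fy=s,interpolation=cv2.INTER_CUBIC)
a=crop('scene0',210,180,375,265,4.8); b=crop('side0',230,160,350,320,3.0); c=crop('scene0',110,175,215,255,3.0)
o=np.zeros((600,800,3),np.uint8)
cv2.imwrite('pics/c1.png',a)
w=crop('wrist0',0,0,560,420,1)
cv2.imwrite('pics/c2.png',np.hstack([cv2.copyMakeBorder(b,0,0,0,0,0),cv2.copyMakeBorder(c,0,b.shape[0]-c.shape[0],0,0,0)]))
E
```

```text
(no output)
```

View pics/c1.png

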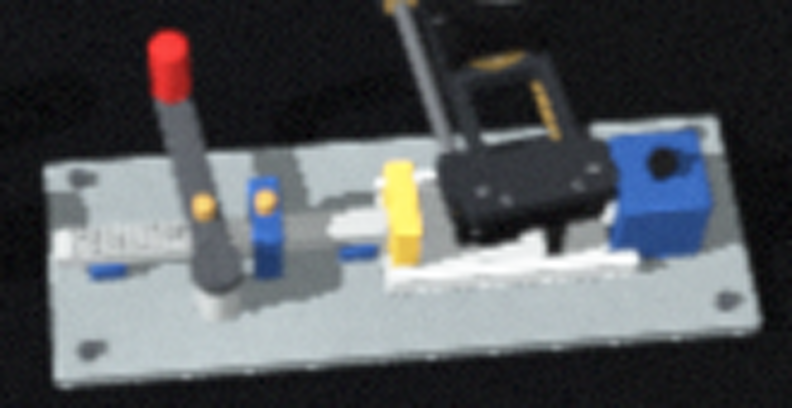

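View pics/c2.png

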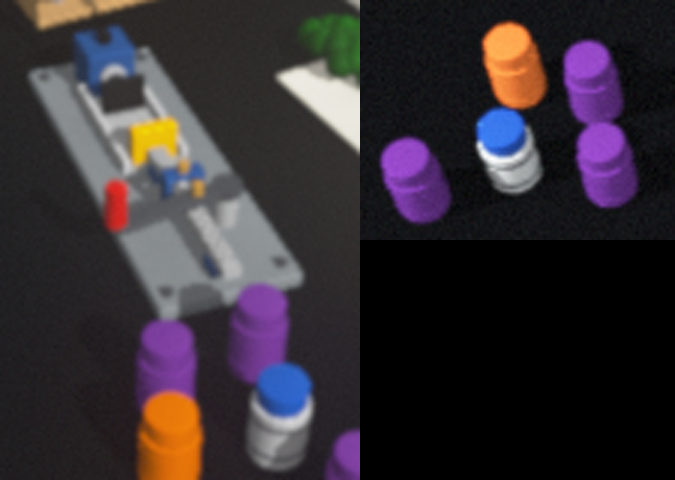

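View pics/wrist0.png

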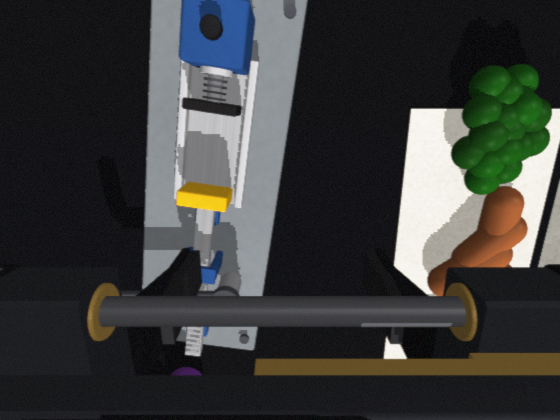

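Crop c1 shows the base corners at (42,162), (720,117), (762,325) and (57,376), the pivot knob at (218,270) and the handle top at (168,40). The wrist view shows the yellow jaw at row ~195 and the black head plate at row ~105, with a free gap between them. I'll fit the clamp pose and locate all the bottles by colour.

```bash
cat > fit.py <<'E'
from h import *
from scipy.optimize import least_squares
S,D,W=load('scene0'),load('side0'),load('wrist0')
c1=lambda u,v:(210+(u+.5)/4.8-.5,180+(v+.5)/4.8-.5); c2=lambda u,v:(230+u/3,160+v/3)
obs=[(S,c1(44,160),(-.075,-.2,.016)),(S,c1(718,116),(-.075,.22,.016)),(S,c1(762,322),(.075,.22,.016)),(S,c1(56,380),(.075,-.2,.016)),
(D,c2(302,275),(.075,-.2,.016)),(D,c2(160,310),(-.075,-.2,.016)),(D,c2(30,75),(-.075,.22,.016)),(D,c2(148,48),(.075,.22,.016)),
(W,(254,350),(.075,-.2,.016))]
def tw(p,q): c,s=np.cos(p[2]),np.sin(p[2]); return np.array([p[0]+c*q[0]-s*q[1],p[1]+s*q[0]+c*q[1],q[2]])
if __name__=='__main__':
    r=least_squares(lambda p:np.concatenate([proj(i,tw(p,q))-uv for i,uv,q in obs]),[.72,0,0],loss='soft_l1')
    print('clamp',r.x.round(4)); print(np.array([proj(i,tw(r.x,q))-uv for i,uv,q in obs]).round(1).tolist())
    def inv(w): c,s=np.cos(r.x[2]),np.sin(r.x[2]); d=w[:2]-r.x[:2]; return np.array([c*d[0]+s*d[1],-s*d[0]+c*d[1]]).round(4)
    h=atz(S,c1(169,41),.110);print('handle',h.round(4),inv(h)); h=atz(S,c1(216,272),.063);print('pivot',h.round(4),inv(h))
    for n,I in(('S',S),('D',D)):
        hsv=cv2.cvtColor(I['pixels'],cv2.COLOR_BGR2HSV)
        for nm,lo,hi in(('blue',(100,130,90),(120,255,255)),('purple',(130,90,60),(160,255,255)),('orange',(5,180,150),(16,255,255)),('red',(0,200,120),(4,255,255)),('yellow',(20,150,120),(32,255,255))):
            k,l,st,ce=cv2.connectedComponentsWithStats(cv2.inRange(hsv,lo,hi))
            for i in range(1,k):
                if st[i,4]>25: print(n,nm,st[i].tolist(),ce[i].round(1),'z71',atz(I,ce[i],.071).round(3),'z41',atz(I,ce[i],.041).round(3))
E
python3 fit.py
```

```text
clamp [ 0.5682 -0.0191 -0.1514]
[[0.6, 0.5], [0.1, -0.5], [0.5, 0.1], [0.1, -0.6], [1.0, -0.9], [0.3, 0.1], [-0.5, -1.6], [0.0, -0.6], [-0.5, 2.0]]
handle [ 0.4586 -0.1237  0.11  ] [-0.0926 -0.12  ]
pivot [ 0.5918 -0.1268  0.063 ] [ 0.0395 -0.1029]
S blue [337, 207, 21, 27, 429] [346.9 220.2] z71 [0.607 0.137 0.071] z41 [0.59  0.146 0.041]
S blue [149, 211, 16, 16, 210] [156.7 218.2] z71 [ 0.474 -0.382  0.071] z41 [ 0.454 -0.385  0.041]
S blue [263, 225, 6, 13, 63] [265.2 230.5] z71 [ 0.585 -0.095  0.071] z41 [ 0.568 -0.091  0.041]
S blue [30, 347, 23, 22, 356] [ 41.2 357.4] z71 [ 0.802 -0.698  0.071] z41 [ 0.79  -0.709  0.041]
S purple [178, 188, 25, 56, 919] [189.2 216.1] z71 [ 0.489 -0.292  0.071] z41 [ 0.469 -0.293  0.041]
S purple [116, 220, 24, 30, 503] [127.7 234.6] z71 [ 0.509 -0.466  0.071] z41 [ 0.49  -0.471  0.041]
S orange [151, 183, 20, 28, 300] [161.6 199.2] z71 [ 0.413 -0.36   0.071] z41 [ 0.391 -0.362  0.041]
S orange [32, 299, 32, 31, 279] [ 49.7 317.8] z71 [ 0.705 -0.677  0.071] z41 [ 0.691 -0.687  0.041]
S red [242, 192, 7, 8, 38] [245.5 195.6] z71 [ 0.457 -0.123  
[... 684 characters left out ...]
55  0.041]
D purple [306, 255, 21, 34, 538] [315.7 270.1] z71 [ 0.495 -0.313  0.071] z41 [ 0.513 -0.29   0.041]
D purple [275, 266, 21, 31, 481] [284.9 279.3] z71 [ 0.409 -0.302  0.071] z41 [ 0.424 -0.279  0.041]
D purple [337, 302, 24, 40, 771] [348.6 321.6] z71 [ 0.471 -0.486  0.071] z41 [ 0.488 -0.469  0.041]
D orange [277, 291, 20, 36, 573] [287.1 308.3] z71 [ 0.367 -0.384  0.071] z41 [ 0.38  -0.364  0.041]
D red [254, 119, 19, 15, 132] [262.8 124.8] z71 [0.758 0.468 0.071] z41 [0.786 0.52  0.041]
D red [266, 222, 5, 14, 55] [268.4 228.1] z71 [ 0.469 -0.108  0.071] z41 [ 0.486 -0.077  0.041]
D yellow [273, 200, 16, 15, 154] [280.5 205.8] z71 [ 0.552 -0.033  0.071] z41 [0.572 0.001 0.041]
```

```bash
python3 - <<'E'
from h import *
from fit import tw
W=load('wrist0'); p=[.5682,-.0191,-.1514]
im=W['pixels'][60:260,120:320].copy(); s=4
im=cv2.resize(im,None,fx=s,fy=s,interpolation=cv2.INTER_CUBIC)[:, :]
def P(q): u=proj(W,tw(p,q)); return tuple(int(v) for v in ((u-[120,60]+.5)*s))
def L(a,b,c): cv2.line(im,P(a),P(b),c,1,cv2.LINE_AA)
for x in(-.075,.075): L((x,-.1,.016),(x,.2,.016),(0,255,0))
for x in(-.029,.029): L((x,0,.034),(x,.15,.034),(0,0,255))
for y in np.arange(-.02,.121,.01): L((-.025,y,.066),(.025,y,.066),(255,255,0) if abs(y-.05)>.001 else (255,0,255))
cv2.imwrite('pics/c3.png',im[:600])
E
```

```text
(no output)
```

View pics/c3.png

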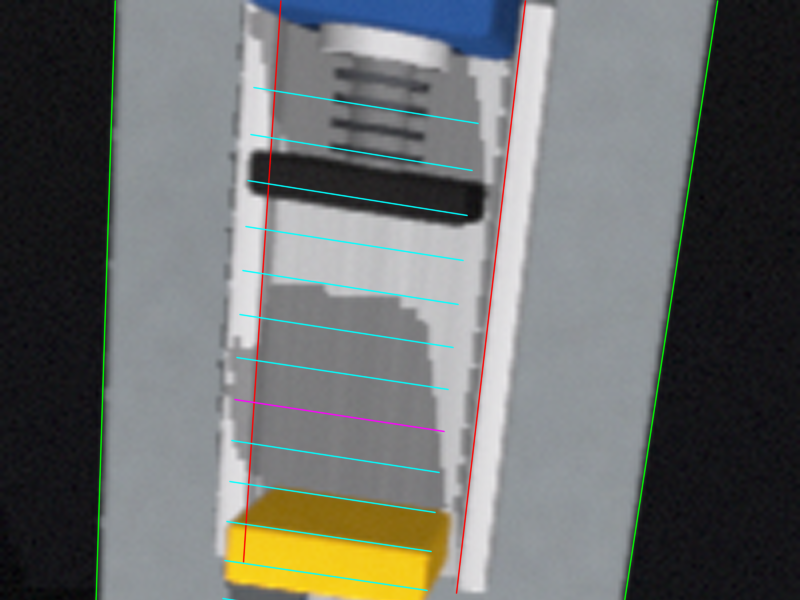

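carry_out:
  motion:
    - [[-0.04, -0.04, 0], 0.1]
    - [[-0.08, -0.08, 0], 0.2]
    - [[-0.11, -0.12, 0], 0.3]
    - [[-0.14, -0.16, 0], 0.4]
    - [[-0.15, -0.2, 0], 0.43]
    - [[-0.16, -0.24, 0], 0.43]
    - [[-0.17, -0.28, 0], 0.43]
    - [[-0.175, -0.32, 0], 0.43]
    - [[-0.175, -0.36, 0], 0.43]
    - [[-0.175, -0.38, 0], 0.43]
    - [[-0.175, -0.38, 0], 0.43]
    - [[-0.175, -0.38, 0], 0.43]
  grip: -1

```text
time: 1.35
position: [0.4749, -0.3795, 0.222]
tool_rot: [-3.068, -0.669, 0.001]
ft_force: [-0.3, 0.6, 0.4]
grip_width: 1.002
```

Wrist crop with overlay: the jaw front edge lies at about y=0.021 in the clamp frame, and the head plate front (192–222 rows in the crop) at about y=0.098. That leaves a gap of about 77 mm, so the cell goes at y≈0.058. Jaw and head sit about 2 mm to +x of my fit, so I'll refine that. Next is the cell, seen from the wrist camera.

```bash
python3 - <<'E'
from h import *
I=grab('wrist','w1'); s=get_state(); print(s['position'].round(4),s['ft_force'].round(2),I['extrinsics'].round(3).tolist())
hsv=cv2.cvtColor(I['pixels'],cv2.COLOR_BGR2HSV)
k,l,st,ce=cv2.connectedComponentsWithStats(cv2.inRange(hsv,(100,130,60),(125,255,255)))
for i in range(1,k):
    if st[i,4]>60: print(st[i].tolist(),ce[i].round(1),atz(I,ce[i],.082).round(4),atz(I,ce[i],.075).round(4))
im=I['pixels'].copy()
u=proj(I,(.475,-.38,.082)); cv2.drawMarker(im,tuple(int(v) for v in u),(0,255,0))
cv2.imwrite('pics/w1m.png',im)
E
```

```text
[ 0.4754 -0.3785  0.2222] [0.51 0.62 0.17] [[0.909, 0.399, 0.124, 0.441], [0.418, -0.868, -0.268, -0.305], [0.0, 0.295, -0.955, 0.383], [0.0, 0.0, 0.0, 1.0]]
[413, 14, 19, 24, 134] [421.8  25.3] [ 0.517  -0.2007  0.082 ] [ 0.5188 -0.1983  0.075 ]
[260, 174, 47, 48, 1741] [283.2 197.8] [ 0.4758 -0.3779  0.082 ] [ 0.4766 -0.3796  0.075 ]
```

View pics/w1m.png

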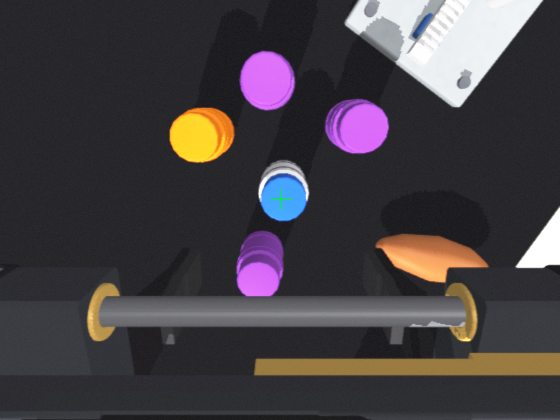

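The wrist view shows the blue cap at (283,198), which is (0.476,-0.378) at z=0.082, directly under the TCP. The finger line is clear of the neighbours, so I'll descend and grip.

carry_out:
  motion:
    - [[0, 0, -0.04], 0]
    - [[0, 0, -0.08], 0]
    - [[0, 0, -0.11], 0]
    - [[0, 0, -0.135], 0]
    - [[0, 0, -0.15], 0]
    - [[0, 0, -0.159], 0]
    - [[0, 0, -0.159], 0]
    - [[0, 0, -0.159], 0]
  grip: -1

```text
time: 2.2
position: [0.4759, -0.3803, 0.0648]
tool_rot: [3.068, 0.671, 0.002]
ft_force: [-0.6, -0.4, -0.2]
grip_width: 0.999
```

carry_out:
  motion:
    - [[0, 0, 0], 0]
    - [[0, 0, 0], 0]
    - [[0, 0, 0], 0]
    - [[0, 0, 0], 0]
    - [[0, 0, 0], 0]
    - [[0, 0, 0], 0]
    - [[0, 0, 0], 0]
    - [[0, 0, 0], 0]
  grip: 1
  squeeze: 30

```text
time: 3.0
position: [0.4755, -0.3798, 0.0637]
tool_rot: [3.069, 0.671, 0.001]
ft_force: [1.1, 0.3, 0.4]
grip_width: 0.495
```

carry_out:
  motion:
    - [[0, 0, 0.02], 0]
    - [[0, 0, 0.05], 0]
    - [[0, 0, 0.09], 0]
    - [[0, 0, 0.13], 0]
    - [[0, 0, 0.16], 0]
    - [[0, 0, 0.16], 0]
    - [[0, 0, 0.16], 0]

```text
time: 3.7
position: [0.4743, -0.3798, 0.2223]
tool_rot: [-3.068, -0.67, 0.002]
ft_force: [-1.0, -0.5, -5.5]
grip_width: 0.496
```

carry_out:
  motion:
    - [[0.01, 0.04, 0.01], -0.1]
    - [[0.02, 0.08, 0.02], -0.2]
    - [[0.03, 0.12, 0.02], -0.3]
    - [[0.04, 0.16, 0.02], -0.4]
    - [[0.05, 0.2, 0.02], -0.5]
    - [[0.06, 0.24, 0.02], -0.58]
    - [[0.07, 0.28, 0.02], -0.58]
    - [[0.08, 0.31, 0.02], -0.58]
    - [[0.089, 0.331, 0.02], -0.58]
    - [[0.089, 0.331, 0.02], -0.58]
    - [[0.089, 0.331, 0.02], -0.58]
    - [[0.089, 0.331, 0.02], -0.58]

```text
time: 4.9
position: [0.5628, -0.0505, 0.2416]
tool_rot: [3.131, -0.238, -0.006]
ft_force: [0.1, -0.4, -3.1]
grip_width: 0.5
```

```bash
python3 - <<'E'
from h import *
from fit import tw
W=grab('wrist','w2'); s=get_state(); print(s['position'].round(4),s['tool_rot'].round(3))
p=[.5682,-.0191,-.1514]; s=2.5; x0,y0=140,0
im=cv2.resize(W['pixels'][y0:y0+240,x0:x0+320],None,fx=s,fy=s,interpolation=cv2.INTER_CUBIC)
def P(q): u=proj(W,tw(p,q)); return tuple(int(v) for v in ((u-[x0,y0]+.5)*s))
def L(a,b,c): cv2.line(im,P(a),P(b),c,1,cv2.LINE_AA)
for x in(-.075,.075): L((x,-.1,.016),(x,.22,.016),(0,255,0))
L((-.075,.22,.016),(.075,.22,.016),(0,255,0))
for x in(-.029,.029): L((x,0,.034),(x,.15,.034),(0,0,255))
for y in (.02,.1): L((-.025,y,.066),(.025,y,.066),(255,255,0))
cv2.imwrite('pics/c4.png',im)
E
```

```text
[ 0.563  -0.0506  0.2421] [ 3.132 -0.239 -0.004]
```

View pics/c4.png

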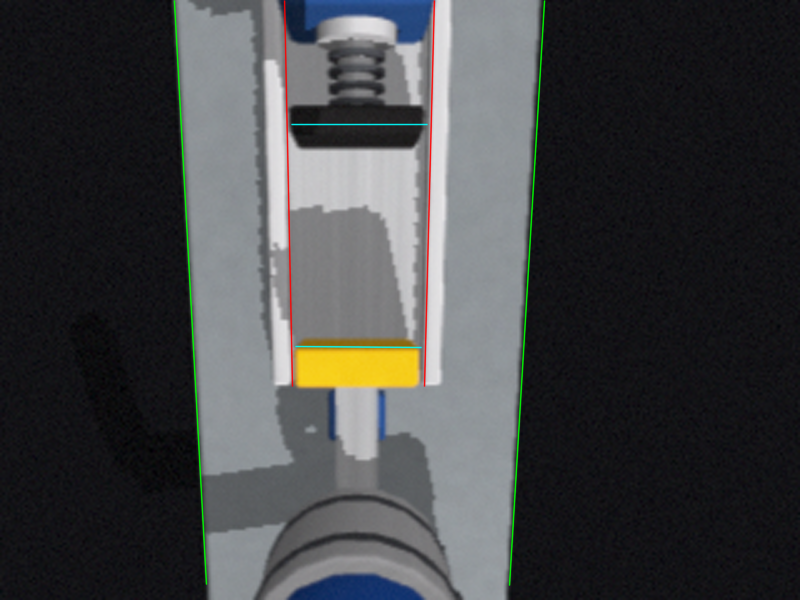

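The fit matches this view: rails and jaw line up within about 1 mm, with the jaw front at y=0.020 and the head at about 0.099. The cell goes at clamp y=0.0595, which is world (0.577, 0.040).

carry_out:
  motion:
    - [[0.005, 0.03, 0], 0]
    - [[0.01, 0.06, 0], 0]
    - [[0.014, 0.09, 0], 0]
    - [[0.014, 0.09, 0], 0]
    - [[0.014, 0.09, -0.04], 0]
    - [[0.014, 0.09, -0.08], 0]
    - [[0.014, 0.09, -0.11], 0]
    - [[0.014, 0.09, -0.13], 0]
    - [[0.014, 0.09, -0.14], 0]
    - [[0.014, 0.09, -0.147], 0]
    - [[0.014, 0.09, -0.147], 0]
    - [[0.014, 0.09, -0.147], 0]

```text
time: 6.15
position: [0.5789, 0.0408, 0.0978]
tool_rot: [-3.133, 0.236, -0.003]
ft_force: [-0.1, -0.4, -4.2]
grip_width: 0.495
```

```bash
python3 - <<'E'
from h import *
s=get_state(); print(s['position'].round(4),s['tool_rot'].round(3),s['ft_force'].round(2))
a=grab('scene','s3')['pixels'][150:290,230:410]; b=grab('side','d3')['pixels'][150:290,210:340]
r=lambda x:cv2.resize(x,None,fx=2.5,fy=2.5,interpolation=cv2.INTER_CUBIC)
cv2.imwrite('pics/c5.png',np.hstack([r(a),r(b)]))
E
```

```text
[0.5789 0.0408 0.0978] [-3.133e+00  2.360e-01 -3.000e-03] [-0.13 -0.45 -4.25]
```

View pics/c5.png

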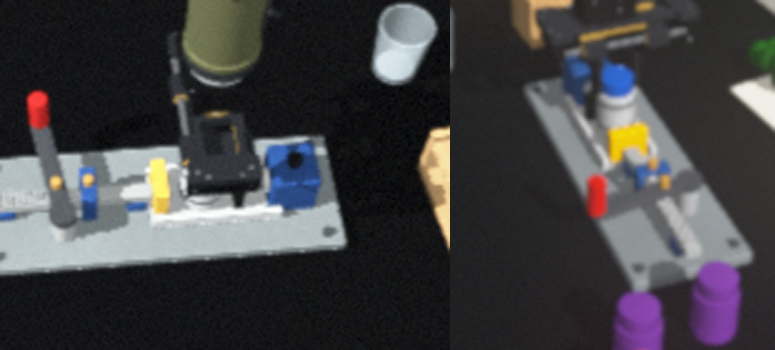

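The cell hangs between jaw and head, in line with the cradle. Now I'll lower it by feel.

carry_out:
  motion:
    - [[-0.001, 0, -0.004], 0]
    - [[-0.001, 0, -0.008], 0]
    - [[-0.001, 0, -0.011], 0]
    - [[-0.001, 0, -0.013], 0]
    - [[-0.001, 0, -0.013], 0]
    - [[-0.001, 0, -0.013], 0]

```text
time: 6.85
position: [0.5771, 0.0407, 0.0855]
tool_rot: [3.132, -0.236, 0.0]
ft_force: [-3.8, -0.8, 7.7]
grip_width: 0.494
```

carry_out:
  motion:
    - [[0, 0, 0.001], 0]
    - [[0, 0, 0.001], 0]
    - [[0, 0, 0.001], 0]
    - [[0, 0, 0.001], 0]
    - [[0, 0, 0.001], 0]
    - [[0, 0, 0.001], 0]
    - [[0, 0, 0.03], 0]
    - [[0, 0, 0.06], 0]
    - [[0, 0, 0.1], 0]
    - [[0, 0, 0.13], 0]
    - [[0, 0, 0.13], 0]
  grip: -1

```text
time: 7.95
position: [0.58, 0.0414, 0.2191]
tool_rot: [-3.131, 0.235, -0.015]
ft_force: [1.2, 0.4, 0.3]
grip_width: 0.999
```

```bash
python3 - <<'E'
from h import *
from fit import tw
s=get_state(); print(s['position'].round(4),s['ft_force'].round(2),s['torque'].round(3))
p=np.array([.5682,-.0191,-.1514])
def inv(w): c,s=np.cos(p[2]),np.sin(p[2]); d=w[:2]-p[:2]; return np.array([c*d[0]+s*d[1],-s*d[0]+c*d[1]]).round(4)
for n in('wrist','scene','side'):
    I=grab(n,n+'4'); hsv=cv2.cvtColor(I['pixels'],cv2.COLOR_BGR2HSV)
    for c,lo,hi,z in(('blue',(100,130,60),(125,255,255),.104),('red',(0,150,80),(5,255,255),.09)):
        k,l,st,ce=cv2.connectedComponentsWithStats(cv2.inRange(hsv,lo,hi))
        for i in range(1,k):
            if st[i,4]>30: print(n,c,st[i].tolist(),ce[i].round(1),inv(atz(I,ce[i],z)),atz(I,ce[i],z).round(4))
W=load('wrist4'); S=load('scene4')['pixels'][170:280,200:400]
cv2.imwrite('pics/c6.png',np.hstack([W['pixels'][:,100:440],cv2.copyMakeBorder(cv2.resize(S,None,fx=2.2,fy=2.2),0,420-242,0,0,0)]))
E
```

```text
[0.58   0.0414 0.2191] [1.16 0.35 0.27] [ 0.039 -0.037 -0.017]
wrist blue [244, 48, 65, 68, 3866] [276.5  80.8] [-0.0008  0.1629] [0.592 0.142 0.104]
wrist blue [254, 180, 49, 51, 1933] [277.6 205. ] [0.     0.0629] [0.5777 0.0431 0.104 ]
wrist blue [261, 283, 6, 13, 71] [263.6 289.5] [-0.0132 -0.0191] [ 0.5523 -0.036   0.104 ]
wrist blue [289, 283, 7, 13, 66] [292.  289.2] [ 0.0133 -0.0188] [ 0.5785 -0.0397  0.104 ]
wrist red [179, 342, 29, 34, 678] [194.6 359.9] [-0.0874 -0.1105] [ 0.4651 -0.1152  0.09  ]
scene blue [304, 206, 15, 16, 200] [311.1 213.5] [0.0045 0.0568] [0.5812 0.0364 0.104 ]
scene blue [336, 207, 22, 27, 443] [346.8 220. ] [0.034  0.1513] [0.6247 0.1254 0.104 ]
scene blue [263, 225, 6, 13, 62] [265.3 230.5] [ 0.0479 -0.0738] [ 0.6044 -0.0993  0.104 ]
scene blue [30, 347, 23, 22, 361] [ 41.1 357.3] [ 0.3451 -0.6223] [ 0.8155 -0.6863  0.104 ]
scene red [241, 186, 9, 15, 116] [244.8 193.2] [-0.0892 -0.1209] [ 0.4618 -0.1251  0.09  ]
scene red [488, 234, 72, 44, 1153] [516.1 259.1] [0.1854 0.5825] [0.8393 0.5288 0.09  ]
side blue [255, 169, 28, 23, 302] [269.2 180. ] [-0.0148  0.0826] [0.566  0.0648 0.104 ]
side blue [517, 299, 23, 22, 353] [527.3 309.4] [ 0.3579 -0.6102] [ 0.8299 -0.6763  0.104 ]
side red [232, 103, 15, 19, 111] [236.8 112.2] [0.0383 0.617 ] [0.6991 0.585  0.09  ]
side red [265, 221, 7, 16, 99] [268.2 228.6] [-0.0941 -0.1253] [ 0.4563 -0.1288  0.09  ]
```

View pics/c6.png

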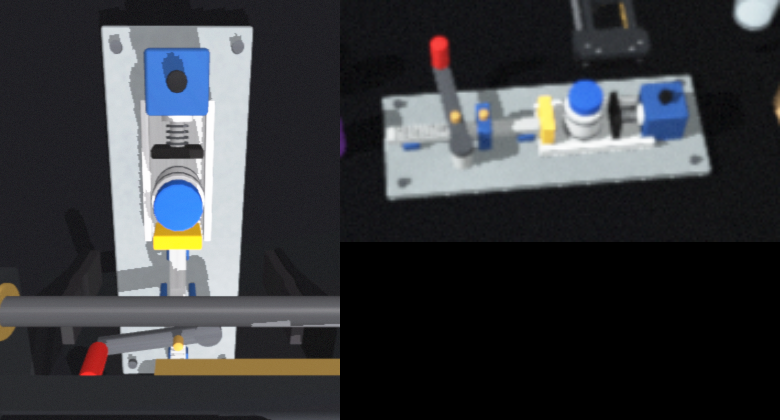

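The cell stands upright and released in the cradle, with its cap at clamp x≈0. Scene and side rays agree on the handle at world (0.459,-0.125). That puts the pivot at clamp (0.031,-0.100), and the 125 mm arm length fits. Next I'll go to the handle with the pads facing along the stroke.

carry_out:
  motion:
    - [[-0.01, -0.015, 0.02], 0.14]
    - [[-0.02, -0.03, 0.02], 0.28]
    - [[-0.03, -0.045, 0.02], 0.42]
    - [[-0.04, -0.06, 0.02], 0.56]
    - [[-0.055, -0.08, 0.02], 0.7]
    - [[-0.07, -0.1, 0.02], 0.84]
    - [[-0.085, -0.12, 0.02], 0.98]
    - [[-0.1, -0.14, 0.02], 1.12]
    - [[-0.11, -0.155, 0.02], 1.26]
    - [[-0.118, -0.166, 0.02], 1.4]
    - [[-0.118, -0.166, 0], 1.4]
    - [[-0.118, -0.166, 0], 1.4]
    - [[-0.118, -0.166, 0], 1.4]
  grip: -1

```text
time: 9.4
position: [0.4582, -0.1246, 0.2124]
tool_rot: [-2.546, -1.837, 0.003]
ft_force: [0.7, -0.3, 0.1]
grip_width: 0.997
```

```bash
python3 - <<'E'
from h import *
s=get_state(); print(s['time'],s['position'].round(4),s['tool_rot'].round(3),s['ft_force'].round(2),s['torque'].round(3),s['joint_positions'].round(2))
W=grab('wrist','w5'); hsv=cv2.cvtColor(W['pixels'],cv2.COLOR_BGR2HSV)
m=cv2.inRange(hsv,(0,150,60),(6,255,255))|cv2.inRange(hsv,(175,150,60),(180,255,255))
k,l,st,ce=cv2.connectedComponentsWithStats(m)
for i in range(1,k):
    if st[i,4]>60: print(st[i].tolist(),ce[i].round(1),atz(W,ce[i],.11).round(4),atz(W,ce[i],.1).round(4))
E
```

```text
9.4 [ 0.4582 -0.1246  0.2124] [-2.546 -1.837  0.003] [ 0.72 -0.3   0.12] [ 0.082 -0.061 -0.007] [ 0.21 -0.04  0.    1.88 -0.    1.31  1.46]
[272, 188, 26, 36, 738] [284.4 205.8] [ 0.4548 -0.1209  0.11  ] [ 0.4576 -0.1218  0.1   ]
```

carry_out:
  motion:
    - [[0, 0.001, -0.03], 0.12]
    - [[0, 0.001, -0.06], 0.24]
    - [[0, 0.001, -0.09], 0.34]
    - [[0, 0.001, -0.115], 0.34]
    - [[0, 0.001, -0.135], 0.34]
    - [[0, 0.001, -0.143], 0.34]
    - [[0, 0.001, -0.143], 0.34]
    - [[0, 0.001, -0.143], 0.34]

```text
time: 10.25
position: [0.46, -0.1241, 0.0716]
tool_rot: [2.199, 2.242, 0.001]
ft_force: [0.4, -0.1, 0.4]
grip_width: 1.0
```

carry_out:
  motion:
    - [[0, 0, 0], 0]
    - [[0, 0, 0], 0]
    - [[0, 0, 0], 0]
    - [[0, 0, 0], 0]
    - [[0, 0, 0], 0]
    - [[0, 0, 0], 0]
    - [[0, 0, 0], 0]
    - [[0, 0, 0], 0]
    - [[0, 0, 0], 0]
    - [[0, 0, 0], 0]
  grip: 1
  squeeze: 20

```text
time: 11.25
position: [0.4589, -0.1239, 0.0705]
tool_rot: [-2.2, -2.243, -0.0]
ft_force: [1.0, 0.8, -0.4]
grip_width: 0.245
```

```bash
cat > f.py <<'E'
from h import *
piv=np.array([.5682,-.0191])+np.array([.98856*.031+.1508*-.1,-.1508*.031+.98856*-.1])
def feel():
    s=get_state(); f,t,p=s['ft_force'],s['torque'],s['position']; r=p[:2]-piv
    c,sn=.98856,-.1508; rc=np.array([c*r[0]+sn*r[1],-sn*r[0]+c*r[1]])
    th=.17+np.arctan2(rc[1],-rc[0])
    m=r[0]*f[1]-r[1]*f[0]
    print('t',round(s['time'],2),'pos',p.round(4),'F',f.round(2),'T',t.round(3),'R',round(np.hypot(*r),4),'theta',round(th,3),'load F only',round(m/.125,2),'F+T',round((m+t[2])/.125,2),'w',round(s['grip_width']*87,1))
if __name__=='__main__': feel()
E
python3 f.py
```

```text
t 11.25 pos [ 0.4589 -0.1239  0.0705] F [ 1.01  0.76 -0.4 ] T [ 0.132  0.007 -0.02 ] R 0.1248 theta 0.009 load F only -0.75 F+T -0.91 w 21.3
```

The handle is held: opening 21 mm, R=0.125, θ≈0. Now the stroke waypoints.

```bash
python3 - <<'E'
import numpy as np
c,s=np.cos(-.1514),np.sin(-.1514)
def h(t): f=t-.17; v=.125*np.array([-np.cos(f),np.sin(f)]); return np.array([c*v[0]-s*v[1],s*v[0]+c*v[1]])
for t in [-.02,.0,.03,.06,.09,.12,.15,.18,.21,.24,.27,.29,.3,.31,.32,.33]: print(t,(h(t)-h(0)).round(4))
E
```

```text
-0.02 [ 0.0001 -0.0025]
0.0 [0. 0.]
0.03 [-0.      0.0037]
0.06 [0.0001 0.0075]
0.09 [0.0003 0.0112]
0.12 [0.0006 0.015 ]
0.15 [0.0011 0.0187]
0.18 [0.0016 0.0224]
0.21 [0.0023 0.0261]
0.24 [0.003  0.0298]
0.27 [0.0039 0.0334]
0.29 [0.0046 0.0358]
0.3 [0.0049 0.037 ]
0.31 [0.0052 0.0382]
0.32 [0.0056 0.0394]
0.33 [0.006  0.0406]
```

carry_out:
  motion:
    - [[0, 0.0037, 0], -0.03]
    - [[0.0003, 0.0112, 0], -0.09]
    - [[0.0011, 0.0187, 0], -0.15]
    - [[0.0023, 0.0261, 0], -0.21]
    - [[0.0039, 0.0334, 0], -0.27]
    - [[0.0049, 0.037, 0], -0.3]
    - [[0.0049, 0.037, 0], -0.3]
    - [[0.0049, 0.037, 0], -0.3]
    - [[0.0049, 0.037, 0], -0.3]

```text
time: 12.15
position: [0.4643, -0.087, 0.0706]
tool_rot: [2.51, 1.889, 0.001]
ft_force: [2.2, 0.2, -2.7]
grip_width: 0.25
```

```bash
python3 f.py
```

```text
t 12.15 pos [ 0.4643 -0.087   0.0706] F [ 2.21  0.22 -2.75] T [ 0.241 -0.545  0.095] R 0.1247 theta 0.308 load F only -0.84 F+T -0.08 w 21.7
```

carry_out:
  motion:
    - [[-0.001, -0.0036, 0], 0.03]
    - [[-0.0026, -0.0109, 0], 0.09]
    - [[-0.0038, -0.0183, 0], 0.15]
    - [[-0.0046, -0.0258, 0], 0.21]
    - [[-0.0049, -0.0333, 0], 0.27]
    - [[-0.0049, -0.037, 0], 0.3]
    - [[-0.0049, -0.038, 0], 0.3]
    - [[-0.0049, -0.038, 0], 0.3]

```text
time: 12.95
position: [0.4589, -0.1249, 0.0706]
tool_rot: [-2.2, -2.242, -0.0]
ft_force: [0.3, 1.3, -1.8]
grip_width: 0.25
```

```bash
python3 - <<'E'
from f import *
feel()
from fit import tw
p=np.array([.5682,-.0191,-.1514]); S=grab('scene','s6')
hsv=cv2.cvtColor(S['pixels'],cv2.COLOR_BGR2HSV)
for f in('scene4','s6'):
    h=cv2.cvtColor(load(f)['pixels'],cv2.COLOR_BGR2HSV); m=cv2.inRange(h,(20,120,100),(34,255,255)); m[:,:285]=0;m[:,335:]=0;m[:200]=0;m[250:]=0
    ys,xs=np.nonzero(m); print(f,len(xs),xs.mean().round(2),ys.mean().round(2))
E
```

```text
t 12.95 pos [ 0.4589 -0.1249  0.0706] F [ 0.27  1.33 -1.75] T [ 0.298 -0.295  0.136] R 0.1249 theta 0.0 load F only -1.32 F+T -0.24 w 21.7
scene4 110 293.5 224.73
s6 114 295.96 224.23
```

Stroke 1 moved the jaw by about 2.5 px (≈7 mm). I'll keep going and feel the load at the end of each stroke.

carry_out:
  motion:
    - [[0, 0.0047, 0], -0.03]
    - [[0.0003, 0.0122, 0], -0.09]
    - [[0.0011, 0.0197, 0], -0.15]
    - [[0.0023, 0.0271, 0], -0.21]
    - [[0.0039, 0.0344, 0], -0.27]
    - [[0.0049, 0.038, 0], -0.3]
    - [[0.0049, 0.038, 0], -0.3]
    - [[0.0049, 0.038, 0], -0.3]
    - [[0.0049, 0.038, 0], -0.3]

```text
time: 13.9
position: [0.4642, -0.0872, 0.0706]
tool_rot: [2.51, 1.889, 0.001]
ft_force: [3.0, 0.7, -3.1]
grip_width: 0.249
```

```bash
python3 f.py
```

```text
t 13.9 pos [ 0.4642 -0.0872  0.0706] F [ 3.    0.73 -3.06] T [ 0.129 -0.771  0.128] R 0.1247 theta 0.307 load F only -1.55 F+T -0.52 w 21.7
```

carry_out:
  motion:
    - [[-0.001, -0.0036, 0], 0.03]
    - [[-0.0026, -0.0109, 0], 0.09]
    - [[-0.0038, -0.0183, 0], 0.15]
    - [[-0.0046, -0.0258, 0], 0.21]
    - [[-0.0049, -0.0333, 0], 0.27]
    - [[-0.0049, -0.037, 0], 0.3]
    - [[-0.0049, -0.038, 0], 0.3]
    - [[-0.0049, -0.038, 0], 0.3]

```text
time: 14.7
position: [0.4589, -0.1249, 0.0706]
tool_rot: [-2.2, -2.242, -0.0]
ft_force: [1.6, 1.1, -2.2]
grip_width: 0.247
```

carry_out:
  motion:
    - [[0, 0.0047, 0], -0.03]
    - [[0.0003, 0.0122, 0], -0.09]
    - [[0.0011, 0.0197, 0], -0.15]
    - [[0.0023, 0.0271, 0], -0.21]
    - [[0.0039, 0.0344, 0], -0.27]
    - [[0.0049, 0.038, 0], -0.3]
    - [[0.0049, 0.038, 0], -0.3]
    - [[0.0049, 0.038, 0], -0.3]
    - [[0.0049, 0.038, 0], -0.3]

```text
time: 15.6
position: [0.4642, -0.0872, 0.0706]
tool_rot: [2.51, 1.889, 0.001]
ft_force: [4.6, 0.5, -4.1]
grip_width: 0.244
```

```bash
python3 f.py
```

```text
t 15.6 pos [ 0.4642 -0.0872  0.0706] F [ 4.6   0.53 -4.15] T [ 0.076 -0.97   0.161] R 0.1247 theta 0.307 load F only -1.81 F+T -0.52 w 21.2
```

carry_out:
  motion:
    - [[-0.001, -0.0036, 0], 0.03]
    - [[-0.0026, -0.0109, 0], 0.09]
    - [[-0.0038, -0.0183, 0], 0.15]
    - [[-0.0046, -0.0258, 0], 0.21]
    - [[-0.0049, -0.0333, 0], 0.27]
    - [[-0.0049, -0.037, 0], 0.3]
    - [[-0.0049, -0.038, 0], 0.3]
    - [[-0.0049, -0.038, 0], 0.3]

```text
time: 16.4
position: [0.4589, -0.1248, 0.0706]
tool_rot: [-2.2, -2.242, -0.0]
ft_force: [2.0, 1.5, -3.0]
grip_width: 0.24
```

```bash
cat > g.py <<'E'
from f import *
import sys
feel(); f=sys.argv[1]; grab('scene',f)
for n in('scene4','s6',f):
    h=cv2.cvtColor(load(n)['pixels'],cv2.COLOR_BGR2HSV)
    o=[n]
    for lo,hi,x0,x1 in(((20,120,100),(34,255,255),285,335),((100,130,60),(125,255,255),295,331)):
        m=cv2.inRange(h,lo,hi); m[:,:x0]=0;m[:,x1:]=0;m[:200]=0;m[250:]=0
        ys,xs=np.nonzero(m); o+=[len(xs),xs.mean().round(2) if len(xs) else None]
    print(*o)
E
python3 g.py s7
```

```text
t 16.4 pos [ 0.4589 -0.1248  0.0706] F [ 2.01  1.47 -3.04] T [ 0.269 -0.69   0.126] R 0.1249 theta 0.001 load F only -1.44 F+T -0.43 w 20.9
scene4 110 293.5 200 311.13
s6 114 295.96 199 311.17
s7 118 300.96 207 314.02
```

Jaw and cell both advance. Side loads are building up in the grip, so I'll regrip at rest to clear them before the loaded strokes.

carry_out:
  motion:
    - [[0, 0, 0], 0]
    - [[0, 0, 0], 0]
    - [[0, 0, 0], 0]
    - [[0, 0, 0], 0]
  grip: -0.2

```text
time: 16.85
position: [0.4587, -0.1251, 0.0706]
tool_rot: [-2.2, -2.242, 0.0]
ft_force: [0.2, 0.2, -0.3]
grip_width: 0.523
```

```bash
python3 f.py
```

```text
t 16.85 pos [ 0.4587 -0.1251  0.0706] F [ 0.24  0.24 -0.29] T [ 0.162 -0.069 -0.003] R 0.125 theta -0.001 load F only -0.24 F+T -0.26 w 45.5
```

carry_out:
  motion:
    - [[0, 0.001, 0], 0]
    - [[0, 0.001, 0], 0]
    - [[0, 0.001, 0], 0]
    - [[0, 0.001, 0], 0]
    - [[0, 0.001, 0], 0]
    - [[0, 0.001, 0], 0]
  grip: 1

```text
time: 17.45
position: [0.459, -0.1241, 0.0706]
tool_rot: [-2.2, -2.243, 0.0]
ft_force: [-0.6, 0.9, -0.2]
grip_width: 0.246
```

carry_out:
  motion:
    - [[0, 0.0037, 0], -0.03]
    - [[0.0003, 0.0112, 0], -0.09]
    - [[0.0011, 0.0187, 0], -0.15]
    - [[0.0023, 0.0261, 0], -0.21]
    - [[0.0039, 0.0334, 0], -0.27]
    - [[0.0049, 0.037, 0], -0.3]
    - [[0.0049, 0.037, 0], -0.3]
    - [[0.0049, 0.037, 0], -0.3]
    - [[0.0049, 0.037, 0], -0.3]

```text
time: 18.35
position: [0.4642, -0.0872, 0.0706]
tool_rot: [2.51, 1.889, 0.001]
ft_force: [2.6, -0.8, -1.1]
grip_width: 0.242
```

```bash
python3 f.py
```

```text
t 18.35 pos [ 0.4642 -0.0872  0.0706] F [ 2.6  -0.8  -1.11] T [-0.016 -0.491  0.07 ] R 0.1247 theta 0.307 load F only 0.03 F+T 0.58 w 21.0
```

carry_out:
  motion:
    - [[-0.001, -0.0036, 0], 0.03]
    - [[-0.0026, -0.0109, 0], 0.09]
    - [[-0.0038, -0.0183, 0], 0.15]
    - [[-0.0046, -0.0258, 0], 0.21]
    - [[-0.0049, -0.0333, 0], 0.27]
    - [[-0.0049, -0.037, 0], 0.3]
    - [[-0.0049, -0.038, 0], 0.3]
    - [[-0.0049, -0.038, 0], 0.3]

```text
time: 19.15
position: [0.459, -0.1249, 0.0706]
tool_rot: [-2.2, -2.242, -0.0]
ft_force: [0.3, -1.3, -0.8]
grip_width: 0.252
```

```bash
python3 g.py s8
```

```text
t 19.15 pos [ 0.459  -0.1249  0.0706] F [ 0.31 -1.27 -0.77] T [ 0.131 -0.239  0.085] R 0.1248 theta 0.001 load F only 1.28 F+T 1.96 w 21.9
scene4 110 293.5 200 311.13
s6 114 295.96 199 311.17
s8 118 303.42 208 316.44
```

carry_out:
  motion:
    - [[0, 0.0047, 0], -0.03]
    - [[0.0003, 0.0122, 0], -0.09]
    - [[0.0011, 0.0197, 0], -0.15]
    - [[0.0023, 0.0271, 0], -0.21]
    - [[0.0039, 0.0344, 0], -0.27]
    - [[0.0049, 0.038, 0], -0.3]
    - [[0.0049, 0.038, 0], -0.3]
    - [[0.0049, 0.038, 0], -0.3]
    - [[0.0049, 0.038, 0], -0.3]

```text
time: 20.1
position: [0.464, -0.0879, 0.0706]
tool_rot: [2.51, 1.888, -0.0]
ft_force: [2.5, -4.3, -2.9]
grip_width: 0.246
```

```bash
python3 f.py
```

```text
t 20.1 pos [ 0.464  -0.0879  0.0706] F [ 2.51 -4.26 -2.9 ] T [-0.876 -0.408  0.212] R 0.1247 theta 0.301 load F only 3.38 F+T 5.08 w 21.4
```

Stroke 5 ended at θ=0.30 with about 3.4 N (force only) or 5.1 N (with moment), so grip twist is confusing the reading. I'll loosen the fingers slightly so the handle only rests against the pushing finger, and read again.

carry_out:
  motion:
    - [[0, 0.0005, 0], 0]
    - [[0, 0.001, 0], 0]
    - [[0, 0.001, 0], 0]
    - [[0, 0.001, 0], 0]
    - [[0, 0.001, 0], 0]
    - [[0, 0.001, 0], 0]
  grip: 0.42

```text
time: 20.7
position: [0.4641, -0.0865, 0.0707]
tool_rot: [2.51, 1.888, 0.0]
ft_force: [1.9, -4.2, -0.5]
grip_width: 0.288
```

```bash
python3 f.py; python3 g.py s9
```

```text
t 20.7 pos [ 0.4641 -0.0865  0.0707] F [ 1.92 -4.25 -0.52] T [-0.857 -0.454 -0.021] R 0.125 theta 0.312 load F only 3.51 F+T 3.34 w 25.1
t 20.7 pos [ 0.4641 -0.0865  0.0707] F [ 1.92 -4.25 -0.52] T [-0.857 -0.454 -0.021] R 0.125 theta 0.312 load F only 3.51 F+T 3.34 w 25.1
scene4 110 293.5 200 311.13
s6 114 295.96 199 311.17
s9 118 305.97 208 318.72
```

Clean reading with a loose grip is about 3.5 N (3.6 N after the free-air offset) at θ≈0.30, up from about 0.8 N a stroke earlier, so the head has stiffened. I'll return the lever and check that the catch held.

carry_out:
  motion:
    - [[-0.001, -0.0036, 0], 0.03]
    - [[-0.0026, -0.0109, 0], 0.09]
    - [[-0.0038, -0.0183, 0], 0.15]
    - [[-0.0046, -0.0258, 0], 0.21]
    - [[-0.0049, -0.0333, 0], 0.27]
    - [[-0.0049, -0.037, 0], 0.3]
    - [[-0.0049, -0.039, 0], 0.3]
    - [[-0.0049, -0.039, 0], 0.3]
    - [[-0.0049, -0.039, 0], 0.3]

```text
time: 21.65
position: [0.4587, -0.1241, 0.0704]
tool_rot: [-2.199, -2.242, -0.0]
ft_force: [-1.2, 1.3, -0.3]
grip_width: 0.29
```

```bash
python3 g.py s10; python3 - <<'E'
from h import *
W=grab('wrist','w10')
S=load('s10')['pixels'][170:280,215:400]
cv2.imwrite('pics/c10.png',np.hstack([W['pixels'][:400,:],]) if 0 else cv2.resize(S,None,fx=4.2,fy=4.2,interpolation=cv2.INTER_CUBIC))
E
```

```text
t 21.65 pos [ 0.4587 -0.1241  0.0704] F [-1.16  1.26 -0.29] T [ 0.28   0.099 -0.022] R 0.1251 theta 0.007 load F only -1.28 F+T -1.45 w 25.2
scene4 110 293.5 200 311.13
s6 114 295.96 199 311.17
s10 118 305.56 210 318.22
```

View pics/c10.png

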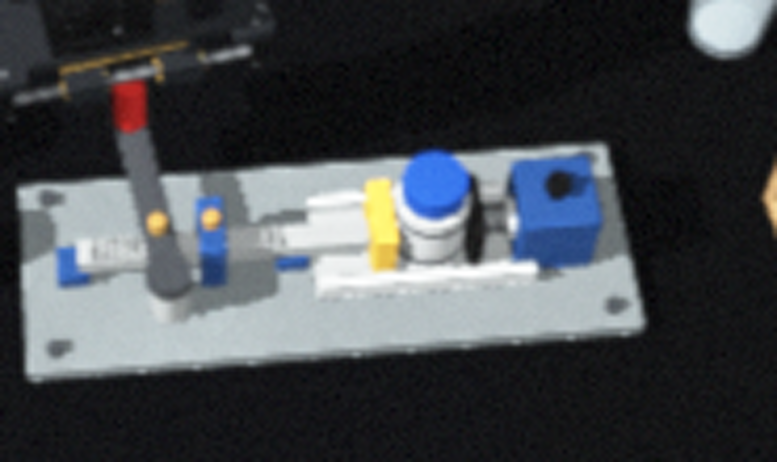

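The jaw fell back about 1 mm onto the catch as expected. The cell stands pressed between jaw and head plate, with the lever at rest. The estimated held force is (3.6−0.4)/0.24 ≈ 13 N, less about 2 N of fall-back, so ≈11 N. That is well inside 5–34 N, so I'll stop pumping, let go and retract.

carry_out:
  motion:
    - [[0, 0, 0], 0]
    - [[0, 0, 0], 0]
    - [[0, 0, 0], 0]
    - [[0, 0, 0], 0]
    - [[0, 0, 0], 0]
    - [[0, 0, 0.02], 0]
    - [[0, 0, 0.05], 0]
    - [[0, 0, 0.09], 0]
    - [[0, 0, 0.13], 0]
    - [[0, 0, 0.15], 0]
    - [[0, 0, 0.15], 0]
    - [[0, 0, 0.15], 0]
    - [[0, 0, 0.15], 0]
  grip: -0.4

```text
time: 23.05
position: [0.4581, -0.1248, 0.219]
tool_rot: [-2.198, -2.241, 0.002]
ft_force: [-0.7, 0.1, -0.2]
grip_width: 0.7
```

```bash
python3 g.py s11; python3 - <<'E'
from h import *
from scipy.optimize import least_squares
for n in('s11',):
    pass
D=grab('side','d11')
for n,f in(('S','s11'),('D','d11')):
    I=load(f); h=cv2.cvtColor(I['pixels'],cv2.COLOR_BGR2HSV); m=cv2.inRange(h,(0,150,80),(5,255,255))
    k,l,st,ce=cv2.connectedComponentsWithStats(m)
    for i in range(1,k):
        if st[i,4]>30: print(n,st[i].tolist(),ce[i].round(1),atz(I,ce[i],.0865).round(4))
S=load('s11')['pixels'][170:280,215:400]
cv2.imwrite('pics/c11.png',np.hstack([cv2.resize(S,None,fx=2.5,fy=2.5,interpolation=cv2.INTER_CUBIC),cv2.resize(D['pixels'][160:270,220:340],None,fx=2.5,fy=2.5,interpolation=cv2.INTER_CUBIC)]))
E
```

```text
t 23.05 pos [ 0.4581 -0.1248  0.219 ] F [-0.73  0.13 -0.25] T [ 0.137 -0.091  0.036] R 0.1257 theta 0.001 load F only -0.15 F+T 0.14 w 60.9
scene4 110 293.5 200 311.13
s6 114 295.96 199 311.17
s11 119 305.55 209 318.18
S [241, 186, 9, 15, 118] [245.  193.2] [ 0.4594 -0.1241  0.0865]
S [488, 234, 72, 44, 1154] [516.1 259. ] [0.8378 0.5311 0.0865]
D [232, 103, 22, 29, 191] [240.9 116.9] [0.6983 0.5447 0.0865]
D [265, 221, 7, 16, 99] [268.2 228.6] [ 0.4583 -0.1252  0.0865]
```

View pics/c11.png

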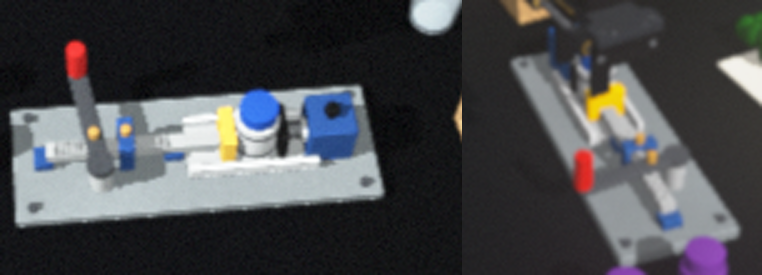

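The handle is back at its rest pixel (245.0,193.2, against 244.8,193.2 at the start). The cell stands upright between jaw and head, the jaw has not slipped, and the gripper is clear. Handing in.

```bash
python3 -c "
from bench import ticket; print(ticket.close_job())"
```

```text
the job is handed in; nothing more can be done
None
```

The blue-capped cell is clamped upright in the cradle after five full strokes, the lever is back at rest, and the job is handed in (about 23 s of the 72 s used).

- **Placing:** I lifted the cell by its cap and lowered it until it touched the floor at the expected height. After letting go, the wrist camera showed the cap on the clamp's centre line (x ≈ 0).
- **Pumping:** Strokes 1 to 4 ended under about 1 N at the handle. Stroke 5 ended firm, at a lever angle of about 0.30 rad.
- **Load readings disagreed:** With the handle gripped, stroke 5 read 3.4 N from force alone and 5.1 N with the moment included. With the grip loosened to remove its twist, both ways agreed at 3.3 to 3.5 N, or about 3.6 N after the zero offset. That is above the 3 N "too loose" limit but slightly under the 4 to 5 N aim.
- **Why I stopped there:** I estimate the catch is holding about 11 N (9 to 16 N), inside the allowed 5 to 34 N. This is worked out from the handle load, not measured directly. A sixth stroke would also have stayed in range, but closer to the upper limit.
- **Last checks:** The handle is back at its starting position within 1 mm. The jaw settled about 1 mm onto the catch after stroke 5 and has not moved since. The gripper is clear above the bench. I did not measure the beaker, root and tube rack again, but the arm did not go near them.

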